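# Find the loose chip-box panel and push it open

### The arm

A 7-joint arm with a two-finger parallel gripper is mounted at the origin on the work surface. World frame = base frame: x ahead of the robot, y to its left, z up, the work surface at z = 0. Lengths are in m, angles in rad, forces in N, time in s.
With the tool pointing down it reaches from about 0.425 to 0.875 m from the base axis. Payload 4.7 kg.
Tool frame: the origin (TCP) lies at the very end of the fingers, on their centre line; the grasp point (between the pads) lies 19 mm behind it; x points along the fingers, z is the direction in which the jaws open and shut, and the axes are right-handed (so a half turn about x gives the same grasp; the last joint's range is limited). The gripper opens to 87 mm and grips with 3 to 60 N. Pads are 19 mm wide; open, the fingers measure 117 mm over their backs; the gripper's body (75 mm by 190 mm) begins 51 mm behind the grasp point.
Start: joints at [-1.104, 0.321, -0.07, 1.45, 0.023, 1.371, -0.057], TCP at [0.284, 0.585, 0.223] pointing down, gripper open.
Joint ranges: [-2.86, 2.86], [-0.3, 2.09], [-1.38, 1.24], [0.06, 2.45], [-1.56, 4.7], [0.09, 2.05], [-2.69, 2.69]. Speed limits (rad/s): [2.57, 2.57, 3.14, 3.14, 3.14, 3.14, 3.14].

### API

Orientations are given as a rotation vector (axis times angle).
In Python, from bench import telemetry, viewer, workorder gives the robot as it stands.
- The arm moves only by the shell command python3 -m creep 'ROWS' [FORCE]. ROWS is JSON, a list of rows, each an object of numbers: "fingers": the opening, from 0 (shut) to 1 (fully open); "x", "y", "z": the shift along the tool's x, y, z in units of 40 mm (1.0 is 40 mm); "twist": the turn about the tool's x in units of 5 degrees (1.0 is 5 degrees). In form: [{"fingers": .., "x": .., "y": .., "z": .., "twist": ..}, ...]. A call has 1 to 20 rows; each row is the pose to reach, as a shift and turn from the pose commanded when the call began, along the tool's axes at that moment; what a row does not reach only later rows make up. A row lasts 1/12 s, in which the tool goes at most 41.7 mm and 7.16 degrees, less where a joint would pass 70% of its speed; a pose out of reach is approached as far as the arm can. A call with a gripper value outside its range is refused whole. The fingers move at their own pace and stop on an object; FORCE is the grip in N (left out, the last holds). Time passes only in rows, so rows that repeat a pose let the fingers close. It gives the time, the measured TCP pose, the force and the opening at its end, in the units of the state.
- telemetry.get_state(): the state, without advancing time (a new reading comes with each control period).
- viewer.get_image(name): name is "side" or "top"; returns a dict with "pixels" (420x560x3 uint8, red, green, blue), "z_map" (420x560 float32, m along the optical axis (not along the pixel's ray), 0 where there is no reading), "K" (3x3 intrinsics, pixels), "xyz" and "attitude" of the camera in the world. Camera axes: x right, y up, looking along -z (the intrinsics and any distortion apply to the point x, -y, -z); pixel columns grow to the right and rows downward; lengths in m; the calibration is good to about 2 mm. A picture is of the moment at which its call begins.
- workorder.close_job(): hands the job in, once; it reports no verdict.
The state is a dict: "time": time; "joint_positions": joint angles; "qd": joint speeds; "joint_torque": joint torques, N m; "position": TCP position; "tool_rot": TCP orientation; "ft_force": force on the tool from outside, world axes, zero at the start; "torque": the same for the moment, N m; "grip_width": opening from 0.0 (shut) to 1.0 (fully open).
Only numpy, scipy, OpenCV 4.12 (cv2) and the standard library are available. Lean on these libraries where they do the work, as an engineer would, in place of code of your own. Each camera call takes 0.05 s, during which the arm holds its last target.

### The job

Three of the four panels on top of the green chip box are propped from below and one is free: press the panels at their yellow dots, one after another, until you find the one that rocks, then push that one down and round with the closed fingertips until it stands steeply open over its pit and stays so by itself. Grip and lift nothing, leave the other panels shut, leave the things around the box where they are, and finish with the hand clear of everything.

Things in the scene. Friction and masses are not known exactly. Their poses are not given: they have to be found in the camera images.
- chip_box: Fixed green steel box, 223 (x) x 490 (y) x 125 mm high. Four identical panels lie flush in its flat top, in a row along y, 110 mm apart, each over a pit 115 mm deep (it may hold a prop), 14 mm bars between. Exactly one panel is free, a different one each time; it cannot be seen. Origin: on the bench, 98 mm behind the front (robot-side) face, mid-length; x to the back ledge (x 48 to 125 mm), z up.
- panel_1 (a joint): Tilt of the leftmost (+y end) panel, rad: 0 = shut, flush; grows as its near half (yellow dot, robot side) sinks into the pit and its short far half rises; 1.35 = end stop, nearly upright. If free, it turns at about 0.15 N m (3 N at the dot) and its stiff hinge stays at any angle; if propped from below, it gives less than 3 mm at the dot.
- panel_1_press (a point): Centre of the yellow dot (28 mm across) on the top face of the leftmost (+y end) panel; moves with it. The panel is an aluminium plate 115 (x) x 90 (y) x 8 mm. The dot is 58 mm from the hinge line, on the robot side, 24 mm from the near edge. Axes, panel shut: as the box (x to the back ledge, y along the row to the left, z up).
- panel_1_hinge (a point): Middle of the dark hinge line on the top face of the leftmost (+y end) panel (the hinge axis runs along y, 4 mm below this face). The panel reaches 82 mm from it towards the robot and 33 mm away from it.
- panel_2 (a joint): Tilt of the second from the left panel, rad: 0 = shut, flush; grows as its near half (yellow dot, robot side) sinks into the pit and its short far half rises; 1.35 = end stop, nearly upright. If free, it turns at about 0.15 N m (3 N at the dot) and its stiff hinge stays at any angle; if propped from below, it gives less than 3 mm at the dot.
- panel_2_press (a point): Centre of the yellow dot (28 mm across) on the top face of the second from the left panel; moves with it. The panel is an aluminium plate 115 (x) x 90 (y) x 8 mm. The dot is 58 mm from the hinge line, on the robot side, 24 mm from the near edge. Axes, panel shut: as the box (x to the back ledge, y along the row to the left, z up).
- panel_2_hinge (a point): Middle of the dark hinge line on the top face of the second from the left panel (the hinge axis runs along y, 4 mm below this face). The panel reaches 82 mm from it towards the robot and 33 mm away from it.
- panel_3 (a joint): Tilt of the second from the right panel, rad: 0 = shut, flush; grows as its near half (yellow dot, robot side) sinks into the pit and its short far half rises; 1.35 = end stop, nearly upright. If free, it turns at about 0.15 N m (3 N at the dot) and its stiff hinge stays at any angle; if propped from below, it gives less than 3 mm at the dot.
- panel_3_press (a point): Centre of the yellow dot (28 mm across) on the top face of the second from the right panel; moves with it. The panel is an aluminium plate 115 (x) x 90 (y) x 8 mm. The dot is 58 mm from the hinge line, on the robot side, 24 mm from the near edge. Axes, panel shut: as the box (x to the back ledge, y along the row to the left, z up).
- panel_3_hinge (a point): Middle of the dark hinge line on the top face of the second from the right panel (the hinge axis runs along y, 4 mm below this face). The panel reaches 82 mm from it towards the robot and 33 mm away from it.
- panel_4 (a joint): Tilt of the rightmost (-y end) panel, rad: 0 = shut, flush; grows as its near half (yellow dot, robot side) sinks into the pit and its short far half rises; 1.35 = end stop, nearly upright. If free, it turns at about 0.15 N m (3 N at the dot) and its stiff hinge stays at any angle; if propped from below, it gives less than 3 mm at the dot.
- panel_4_press (a point): Centre of the yellow dot (28 mm across) on the top face of the rightmost (-y end) panel; moves with it. The panel is an aluminium plate 115 (x) x 90 (y) x 8 mm. The dot is 58 mm from the hinge line, on the robot side, 24 mm from the near edge. Axes, panel shut: as the box (x to the back ledge, y along the row to the left, z up).
- panel_4_hinge (a point): Middle of the dark hinge line on the top face of the rightmost (-y end) panel (the hinge axis runs along y, 4 mm below this face). The panel reaches 82 mm from it towards the robot and 33 mm away from it.
- chuck_key: Loose bystander: steel T-shaped chuck key, 14 mm thick, about 95 mm long, lying on the back ledge of the box. Origin: on the ledge at its cross bar; y runs along the shank.
- drawer_knob: Loose bystander: small turned wooden knob, 32 mm across, 28 mm high, standing on the back ledge. Origin: centre of its underside.
- oil_bottle: Loose bystander: white bottle with a red cap, 52 mm across, 130 mm high, standing on the bench beyond the left (+y) end of the box. Origin: centre of its underside.
- bowl_blank: Loose bystander: round wooden blank, 90 mm across, 40 mm high, lying on the bench beyond the right (-y) end of the box. Origin: centre of its underside.

How it is judged:
On the way, in this order (a step that is already met when the one before it is completed fails the run):
1. the free panel has been rocked by a press (((value of joint panel_1 above 0.12 rad and contact force between the fingers and panel_1 above 0.3 N) or (value of joint panel_2 above 0.12 rad and contact force between the fingers and panel_2 above 0.3 N) or (value of joint panel_3 above 0.12 rad and contact force between the fingers and panel_3 above 0.3 N) or (value of joint panel_4 above 0.12 rad and contact force between the fingers and panel_4 above 0.3 N))), for 0.05 s.
2. it has been pushed steeply open (((value of joint panel_1 above 0.95 rad and value of joint each of panel_2, panel_3, panel_4 below 0.08 rad) or (value of joint panel_2 above 0.95 rad and value of joint each of panel_1, panel_3, panel_4 below 0.08 rad) or (value of joint panel_3 above 0.95 rad and value of joint each of panel_1, panel_2, panel_4 below 0.08 rad) or (value of joint panel_4 above 0.95 rad and value of joint each of panel_1, panel_2, panel_3 below 0.08 rad))), for 0.1 s.
At the end, for the whole second after the job is handed in: One panel is tilted open by more than 0.95 rad (54 degrees) and at rest, the other three are shut (under 0.08 rad), and the four bystanders are within 20 mm of where they started (((value of joint panel_1 above 0.95 rad and value of joint each of panel_2, panel_3, panel_4 below 0.08 rad) or (value of joint panel_2 above 0.95 rad and value of joint each of panel_1, panel_3, panel_4 below 0.08 rad) or (value of joint panel_3 above 0.95 rad and value of joint each of panel_1, panel_2, panel_4 below 0.08 rad) or (value of joint panel_4 above 0.95 rad and value of joint each of panel_1, panel_2, panel_3 below 0.08 rad)) and value of joint each of panel_1, panel_2, panel_3, panel_4 above -0.05 rad and velocity of joint panel_1 between -0.05 and 0.05 rad/s and velocity of joint panel_2 between -0.05 and 0.05 rad/s and velocity of joint panel_3 between -0.05 and 0.05 rad/s and velocity of joint panel_4 between -0.05 and 0.05 rad/s and distance of each of chuck_key, drawer_knob, oil_bottle, bowl_blank from where it was at the start of the episode below 0.02 m); the robot touches nothing.
It fails at once if a bystander was shifted by more than 20 mm, lifted or tipped over (distance of any of chuck_key, drawer_knob, oil_bottle, bowl_blank from where it was at the start of the episode above 0.02 m or angle between any of chuck_key, drawer_knob, oil_bottle, bowl_blank's own z axis and vertical above 0.5 rad).
It fails at once if a bystander was gripped or pushed by the fingers (contact force between the fingers and chuck_key above 5 N or contact force between the fingers and drawer_knob above 5 N or contact force between the fingers and oil_bottle above 5 N or contact force between the fingers and bowl_blank above 5 N).
It fails at once if a panel was gripped between the fingers by its raised half ((contact force between the fingers and panel_1 above 0.5 N and x of the grasp point in the frame of panel_1_hinge between 0.003 and 0.06 m and y of the grasp point in the frame of panel_1_hinge between -0.06 and 0.06 m and z of the grasp point in the frame of panel_1_hinge between -0.012 and 0.004 m) or (contact force between the fingers and panel_2 above 0.5 N and x of the grasp point in the frame of panel_2_hinge between 0.003 and 0.06 m and y of the grasp point in the frame of panel_2_hinge between -0.06 and 0.06 m and z of the grasp point in the frame of panel_2_hinge between -0.012 and 0.004 m) or (contact force between the fingers and panel_3 above 0.5 N and x of the grasp point in the frame of panel_3_hinge between 0.003 and 0.06 m and y of the grasp point in the frame of panel_3_hinge between -0.06 and 0.06 m and z of the grasp point in the frame of panel_3_hinge between -0.012 and 0.004 m) or (contact force between the fingers and panel_4 above 0.5 N and x of the grasp point in the frame of panel_4_hinge between 0.003 and 0.06 m and y of the grasp point in the frame of panel_4_hinge between -0.06 and 0.06 m and z of the grasp point in the frame of panel_4_hinge between -0.012 and 0.004 m)).
It also fails if it takes over 51 s, if anything falls off the work surface, if the arm or the gripper's body presses on something with over 40 N, if the wrist force passes 120 N, or if a joint passes its speed limit or range.

## Working session

There is one attempt and no reset: what is moved stays moved. The work goes in short steps, Python scripts to look and compute and a shell command to move; the robot and the scene stay as the last step left them, time stands still between calls to the robot, and variables do not carry over. Pictures are saved under pics/ and viewed, and the job is handed in when it is done.

```bash
ls; mkdir -p pics; python3 - <<'E'
from bench import telemetry, viewer
import cv2,numpy as np
print(telemetry.get_state())
for n in("top","side"):
    d=viewer.get_image(n); cv2.imwrite(f"pics/{n}0.png",d["pixels"][:,:,::-1]); np.savez(f"{n}0.npz",**d)
    print(n,d["K"],d["xyz"],d["attitude"],[k for k in d])
E
```

```text
pics
{'time': 0.0, 'joint_positions': array([-1.10389416,  0.32184134, -0.07009976,  1.45166697,  0.02258645,
        1.37076575, -0.05691733]), 'qd': array([ 0.00035837, -0.00011111,  0.00143081, -0.00143555,  0.00040096,
        0.00188973,  0.00053517]), 'joint_torque': array([-8.55374419e-04, -4.91280127e+01, -4.04374329e-01, -3.12531495e+01,
       -6.39276300e-02,  4.36198991e-02,  1.83174243e-04]), 'position': array([0.28416163, 0.5839946 , 0.22145372]), 'tool_rot': array([-0.87062944,  1.39161622,  0.86887477]), 'ft_force': array([-0.04325459,  0.90625222,  1.00499407]), 'torque': array([ 0.03206241, -0.03393053,  0.00704862]), 'grip_width': 0.9983591303836455}
top [[489.89070054   0.         279.68528692]
 [  0.         489.89070054 209.84733884]
 [  0.           0.           1.        ]] [0.45354302 0.03676648 1.15172138] [ 0.08796339 -0.1353605  -1.53962005] ['pixels', 'z_map', 'K', 'xyz', 'attitude']
side [[379.68999918   0.         284.79963506]
 [  0.         379.68999918 203.73623122]
 [  0.           0.           1.        ]] [ 0.31420905 -0.65382861  0.59183117] [ 0.96868637 -0.18295737 -0.3681138 ] ['pixels', 'z_map', 'K', 'xyz', 'attitude']
```

View pics/top0.png

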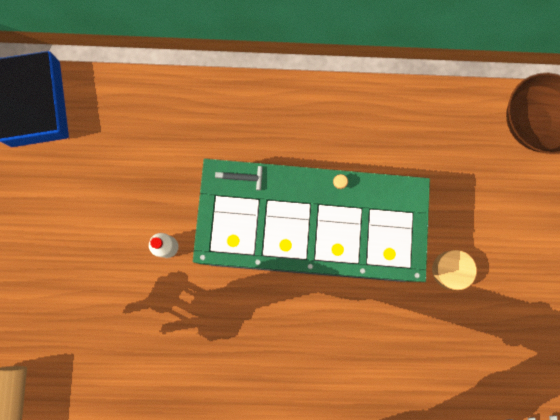

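View pics/side0.png

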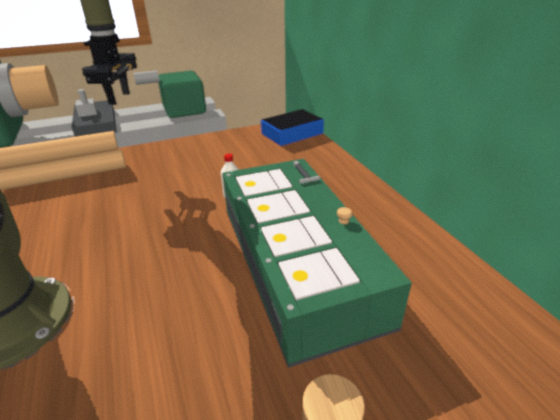

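The top view shows four yellow dots at about (233,241), (285,245), (337,250) and (389,254). The chuck key is at (240,177), the knob at (340,181), the bottle at (162,245) and the blank at (457,270). Next I locate them in the world frame.

```bash
cat > h.py <<'E'
import numpy as np,cv2
from scipy.spatial.transform import Rotation as R
def ray(d,u,v):
    K=d["K"]; x=(u-K[0,2])/K[0,0]; y=(v-K[1,2])/K[1,1]
    return R.from_rotvec(d["attitude"]).as_matrix()@np.array([x,-y,-1.])
def plane(d,u,v,z):
    r=ray(d,u,v); return d["xyz"]+r*(z-d["xyz"][2])/r[2]
def depth(d,u,v): return d["xyz"]+ray(d,u,v)*float(d["z_map"][int(round(v)),int(round(u))])
def dots(d):
    p=d["pixels"]; h=cv2.cvtColor(p,cv2.COLOR_RGB2HSV)
    m=cv2.inRange(h,(24,200,180),(34,255,255))
    n,l,s,c=cv2.connectedComponentsWithStats(m)
    return [(c[i],s[i,4]) for i in range(1,n) if s[i,4]>25]
E
python3 - <<'E'
from h import *
np.set_printoptions(precision=4,suppress=True)
for n in("top","side"):
    d=dict(np.load(f"{n}0.npz"))
    print(n)
    P=[]
    for c,a in dots(d):
        print(c,a,plane(d,*c,.125),depth(d,*c)); P.append(plane(d,*c,.125))
    if n=="top":
        for nm,uv,z in [("key head",(262,177),.139),("key tail",(218,175),.139),("knob",(340,181),.153),("bottle",(157,243),.13),("blank",(457,270),.04)]:
            print(nm,plane(d,*uv,z),depth(d,*uv))
        for uv in [(204,160),(429,180),(425,280),(194,263)]: print("corner",plane(d,*uv,.125))
from bench import telemetry
s=telemetry.get_state();print(R.from_rotvec(s["tool_rot"]).as_matrix())
E
```

```text
top
[232.9412 240.4216] 102 [0.534  0.1037 0.125 ] [0.534  0.1037 0.1247]
[285.1683 244.8614] 101 [ 0.5278 -0.0059  0.125 ] [ 0.5278 -0.0059  0.1249]
[337.1939 249.1939] 98 [ 0.5217 -0.1155  0.125 ] [ 0.5217 -0.1155  0.1255]
[389.098 253.5  ] 102 [ 0.5157 -0.2254  0.125 ] [ 0.5158 -0.2255  0.1244]
key head [0.6683 0.047  0.139 ] [0.6715 0.0472 0.1242]
key tail [0.6696 0.1395 0.139 ] [0.6699 0.1397 0.1375]
knob [ 0.6622 -0.116   0.153 ] [ 0.6626 -0.1163  0.1508]
bottle [0.5238 0.26   0.13  ] [0.524  0.2606 0.127 ]
blank [ 0.4876 -0.4029  0.04  ] [ 0.4877 -0.4035  0.0384]
corner [0.7043 0.1722 0.125 ]
corner [ 0.6765 -0.3131  0.125 ]
corner [ 0.4624 -0.3009  0.125 ]
corner [0.4848 0.1824 0.125 ]
side
[263.  207.6] 30 [ 0.5275 -0.0047  0.125 ] [ 0.527  -0.0061  0.126 ]
[279.098  237.6078] 51 [ 0.5211 -0.1146  0.125 ] [ 0.5204 -0.1164  0.1266]
[299.8488 275.4186] 86 [ 0.5154 -0.2244  0.125 ] [ 0.5154 -0.2244  0.125 ]
[[-0.0007 -0.8992  0.4375]
 [-0.0016  0.4375  0.8992]
 [-1.     -0.0001 -0.0017]]
```

The top and side views agree on the dots to about 1 mm, and the box yaw is about -3.2°. I close the fingers, turn the jaw line along the row and go above panel 1's dot.

```bash
python3 -m creep '[{"fingers":0,"x":0,"y":-10.88,"z":-8.08,"twist":-4.56},{"fingers":0,"x":0,"y":-10.88,"z":-8.08,"twist":-4.56},{"fingers":0,"x":0,"y":-10.88,"z":-8.08,"twist":-4.56},{"fingers":0,"x":0,"y":-10.88,"z":-8.08,"twist":-4.56},{"fingers":0,"x":0,"y":-10.88,"z":-8.08,"twist":-4.56},{"fingers":0,"x":0,"y":-10.88,"z":-8.08,"twist":-4.56},{"fingers":0,"x":0,"y":-10.88,"z":-8.08,"twist":-4.56},{"fingers":0,"x":0,"y":-10.88,"z":-8.08,"twist":-4.56},{"fingers":0,"x":0,"y":-10.88,"z":-8.08,"twist":-4.56},{"fingers":0,"x":0,"y":-10.88,"z":-8.08,"twist":-4.56},{"fingers":0,"x":0,"y":-10.88,"z":-8.08,"twist":-4.56},{"fingers":0,"x":0,"y":-10.88,"z":-8.08,"twist":-4.56},{"fingers":0,"x":0,"y":-10.88,"z":-8.08,"twist":-4.56},{"fingers":0,"x":0,"y":-10.88,"z":-8.08,"twist":-4.56},{"fingers":0,"x":0,"y":-10.88,"z":-8.08,"twist":-4.56},{"fingers":0,"x":0,"y":-10.88,"z":-8.08,"twist":-4.56},{"fingers":0,"x":0,"y":-10.88,"z":-8.08,"twist":-4.56}]'
python3 - <<'E'
from h import *
from bench import telemetry
np.set_printoptions(precision=4,suppress=True)
s=telemetry.get_state();print(s["position"],s["ft_force"],s["joint_positions"]);print(R.from_rotvec(s["tool_rot"]).as_matrix())
E
```

```text
time: 1.52
position: [0.5336, 0.1054, 0.2222]
tool_rot: [-1.17, 1.234, 1.172]
ft_force: [1.0, 0.0, 0.1]
grip_width: 0.005
[0.5336 0.1054 0.2222] [1.0201 0.0139 0.1196] [-0.5015  0.0933  0.2764  1.7265 -0.027   1.3262  1.299 ]
[[-0.0009 -0.9986  0.0521]
 [ 0.0006  0.0521  0.9986]
 [-1.      0.001   0.0006]]
```

```bash
python3 -m creep '[{"fingers":0,"x":1.0},{"fingers":0,"x":1.9},{"fingers":0,"x":2.3},{"fingers":0,"x":2.4},{"fingers":0,"x":2.5},{"fingers":0,"x":2.5},{"fingers":0,"x":2.5}]'
```

```text
$[0]: bad value
```

```bash
python3 -m creep '[{"fingers":0,"x":1.0,"y":0,"z":0,"twist":0},{"fingers":0,"x":1.9,"y":0,"z":0,"twist":0},{"fingers":0,"x":2.3,"y":0,"z":0,"twist":0},{"fingers":0,"x":2.4,"y":0,"z":0,"twist":0},{"fingers":0,"x":2.5,"y":0,"z":0,"twist":0},{"fingers":0,"x":2.5,"y":0,"z":0,"twist":0}]'
```

```text
time: 2.02
position: [0.5319, 0.1054, 0.1245]
tool_rot: [-1.169, 1.236, 1.175]
ft_force: [-10.4, -1.8, 14.7]
grip_width: 0.007
```

```bash
python3 -m creep '[{"fingers":0,"x":0.07,"y":0,"z":0,"twist":0},{"fingers":0,"x":0.07,"y":0,"z":0,"twist":0},{"fingers":0,"x":0.07,"y":0,"z":0,"twist":0}]'
```

```text
time: 2.27
position: [0.5319, 0.1054, 0.1243]
tool_rot: [-1.168, 1.235, 1.175]
ft_force: [-16.0, -3.3, 29.4]
grip_width: 0.005
```

Panel 1 is rigid (29 N, no drop), so it is propped. I go on to panel 2.

```bash
python3 -m creep '[{"fingers":0,"x":-0.9,"y":0,"z":0,"twist":0},{"fingers":0,"x":-0.9,"y":0,"z":-0.9,"twist":0},{"fingers":0,"x":-0.9,"y":0,"z":-1.8,"twist":0},{"fingers":0,"x":-0.9,"y":0,"z":-2.78,"twist":0},{"fingers":0,"x":-0.9,"y":0,"z":-2.78,"twist":0},{"fingers":0,"x":-0.4,"y":0,"z":-2.78,"twist":0},{"fingers":0,"x":-0.15,"y":0,"z":-2.78,"twist":0},{"fingers":0,"x":-0.04,"y":0,"z":-2.78,"twist":0},{"fingers":0,"x":-0.0,"y":0,"z":-2.78,"twist":0},{"fingers":0,"x":-0.0,"y":0,"z":-2.78,"twist":0}]'
```

```text
time: 3.1
position: [0.528, -0.0063, 0.1244]
tool_rot: [-1.169, 1.234, 1.172]
ft_force: [-11.6, -1.6, 30.0]
grip_width: 0.005
```

Panel 2 is propped too (30 N at z 0.1244). Now panel 3.

```bash
python3 -m creep '[{"fingers":0,"x":-0.9,"y":0,"z":0,"twist":0},{"fingers":0,"x":-0.9,"y":0,"z":-0.9,"twist":0},{"fingers":0,"x":-0.9,"y":0,"z":-1.8,"twist":0},{"fingers":0,"x":-0.9,"y":0,"z":-2.75,"twist":0},{"fingers":0,"x":-0.9,"y":0,"z":-2.75,"twist":0},{"fingers":0,"x":-0.4,"y":0,"z":-2.75,"twist":0},{"fingers":0,"x":-0.15,"y":0,"z":-2.75,"twist":0},{"fingers":0,"x":-0.04,"y":0,"z":-2.75,"twist":0},{"fingers":0,"x":-0.0,"y":0,"z":-2.75,"twist":0},{"fingers":0,"x":-0.0,"y":0,"z":-2.75,"twist":0}]'
```

```text
time: 3.93
position: [0.5219, -0.1162, 0.1243]
tool_rot: [-1.168, 1.234, 1.172]
ft_force: [-14.4, 0.5, 33.0]
grip_width: 0.009
```

Panel 3 is propped (33 N). Now panel 4.

```bash
python3 -m creep '[{"fingers":0,"x":-0.9,"y":0,"z":0,"twist":0},{"fingers":0,"x":-0.9,"y":0,"z":-0.9,"twist":0},{"fingers":0,"x":-0.9,"y":0,"z":-1.8,"twist":0},{"fingers":0,"x":-0.9,"y":0,"z":-2.75,"twist":0},{"fingers":0,"x":-0.9,"y":0,"z":-2.75,"twist":0},{"fingers":0,"x":-0.4,"y":0,"z":-2.75,"twist":0},{"fingers":0,"x":-0.15,"y":0,"z":-2.75,"twist":0},{"fingers":0,"x":-0.04,"y":0,"z":-2.75,"twist":0},{"fingers":0,"x":-0.0,"y":0,"z":-2.75,"twist":0},{"fingers":0,"x":-0.0,"y":0,"z":-2.75,"twist":0}]'
```

```text
time: 4.77
position: [0.516, -0.2258, 0.1192]
tool_rot: [-1.169, 1.234, 1.172]
ft_force: [0.0, -0.5, 0.1]
grip_width: 0.006
```

Panel 4 sank freely, so it is the free one. I push down first, then round towards the hinge (tool −y), staying shallow enough that the hand body clears the rising half.

```bash
python3 -m creep '[{"fingers":0,"x":0.15,"y":0,"z":0,"twist":0},{"fingers":0,"x":0.3,"y":0,"z":0,"twist":0},{"fingers":0,"x":0.45,"y":0,"z":0,"twist":0},{"fingers":0,"x":0.6,"y":0,"z":0,"twist":0},{"fingers":0,"x":0.7,"y":-0.1,"z":0,"twist":0},{"fingers":0,"x":0.7,"y":-0.2,"z":0,"twist":0},{"fingers":0,"x":0.7,"y":-0.3,"z":0,"twist":0},{"fingers":0,"x":0.7,"y":-0.4,"z":0,"twist":0},{"fingers":0,"x":0.7,"y":-0.4,"z":0,"twist":0}]'
python3 - <<'E'
from h import *
from bench import viewer
for n in("top","side"):
    d=viewer.get_image(n); cv2.imwrite(f"pics/{n}1.png",d["pixels"][:,:,::-1])
E
```

```text
time: 5.52
position: [0.5321, -0.2282, 0.0912]
tool_rot: [-1.168, 1.236, 1.17]
ft_force: [-3.9, 0.4, 0.2]
grip_width: 0.009
```

View pics/side1.png

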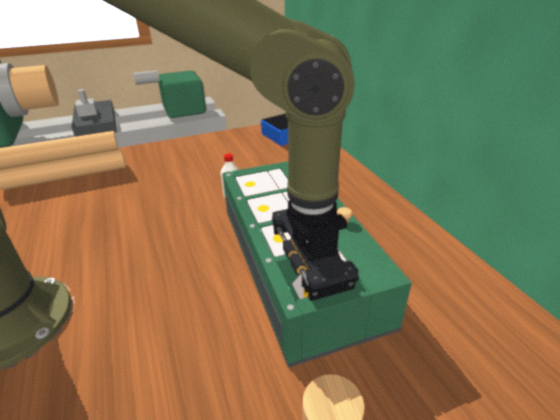

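The side view shows the hand over panel 4 at about (320,270), with the near half sinking and everything else untouched. I keep pushing.

```bash
python3 -m creep '[{"fingers":0,"x":0,"y":-0.12,"z":0,"twist":0},{"fingers":0,"x":0,"y":-0.24,"z":0,"twist":0},{"fingers":0,"x":0,"y":-0.34,"z":0,"twist":0},{"fingers":0,"x":0,"y":-0.44,"z":0,"twist":0},{"fingers":0,"x":0,"y":-0.44,"z":0,"twist":0},{"fingers":0,"x":0,"y":-0.44,"z":0,"twist":0}]'
python3 - <<'E'
from h import *
from bench import viewer
for n in("top","side"):
    d=viewer.get_image(n); cv2.imwrite(f"pics/{n}2.png",cv2.resize(d["pixels"][150:350,180:480,::-1],None,fx=2.6,fy=2.6))
E
```

```text
time: 6.12
position: [0.5488, -0.2291, 0.0911]
tool_rot: [-1.167, 1.236, 1.17]
ft_force: [-5.5, -0.3, -1.9]
grip_width: 0.005
```

View pics/side2.png

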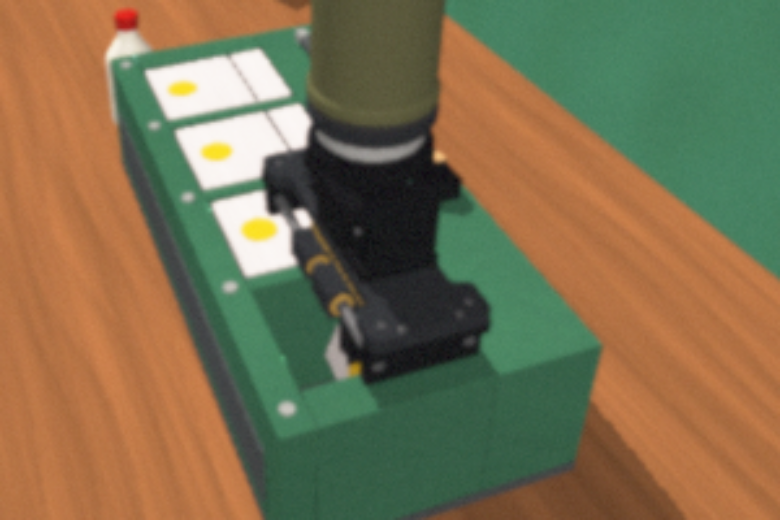

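The panel now stands steeply, with the pit open at (300,320) in the crop. I back off first, then rise straight up.

```bash
python3 -m creep '[{"fingers":0,"x":0,"y":0.25,"z":0,"twist":0},{"fingers":0,"x":0,"y":0.5,"z":0,"twist":0},{"fingers":0,"x":-0.6,"y":0.5,"z":0,"twist":0},{"fingers":0,"x":-1.5,"y":0.5,"z":0,"twist":0},{"fingers":0,"x":-2.4,"y":0.6,"z":0,"twist":0},{"fingers":0,"x":-3.4,"y":1.5,"z":0,"twist":0},{"fingers":0,"x":-4,"y":2.4,"z":0,"twist":0},{"fingers":0,"x":-4,"y":2.4,"z":0,"twist":0},{"fingers":0,"x":-4,"y":2.4,"z":0,"twist":0}]'
python3 - <<'E'
from h import *
from bench import viewer
for n in("top","side"):
    d=viewer.get_image(n); cv2.imwrite(f"pics/{n}3.png",cv2.resize(d["pixels"][150:350,180:480,::-1],None,fx=2.6,fy=2.6)); np.savez(f"{n}3.npz",**d)
    print(n,[(c,a) for c,a in dots(d)])
E
```

```text
time: 6.97
position: [0.4535, -0.2253, 0.256]
tool_rot: [-1.171, 1.228, 1.16]
ft_force: [1.1, -0.4, 0.3]
grip_width: 0.004
top [(array([232.94117647, 240.42156863]), np.int32(102)), (array([285.13, 244.97]), np.int32(100)), (array([337.12244898, 249.2244898 ]), np.int32(98))]
side [(array([279.42553191, 237.82978723]), np.int32(47))]
```

View pics/side3.png

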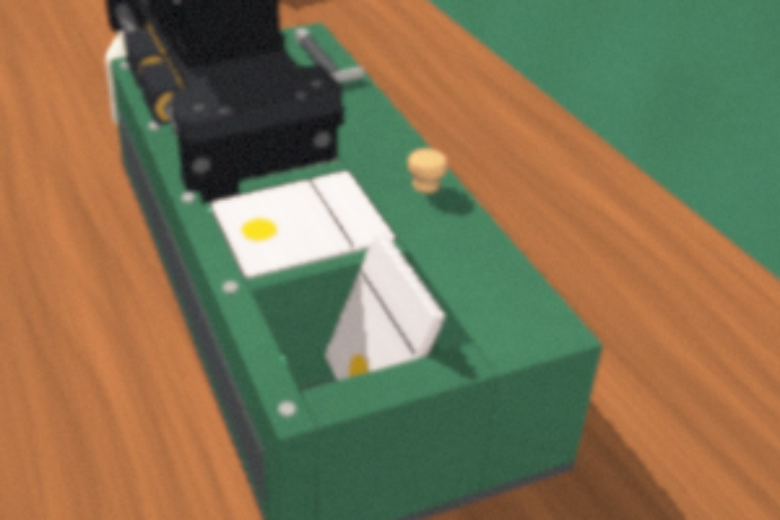

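View pics/top3.png

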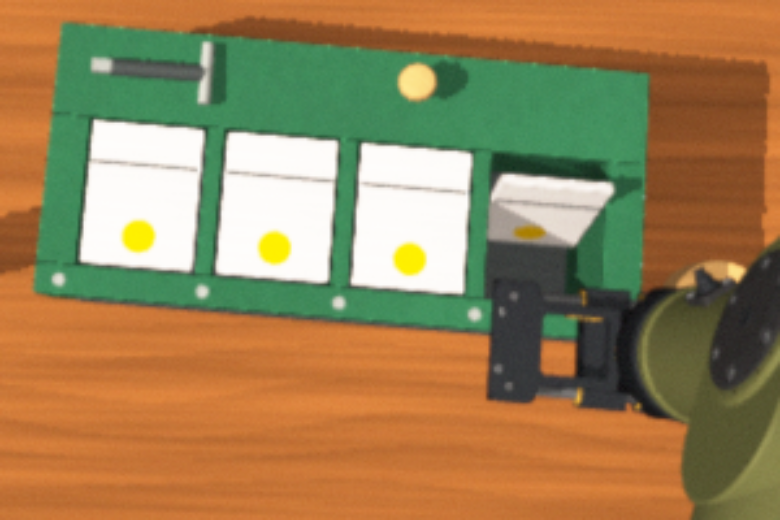

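The pictures show panel 4 standing open with the hand clear, and the key, knob and blank in place. Next I measure the tilt from the depth maps.

```bash
python3 - <<'E'
from h import *
np.set_printoptions(precision=4,suppress=True)
bx=np.array([.9985,-.0555,0]);by=np.array([.0555,.9985,0]);D4=np.array([.5157,-.2254,.125])
H=D4+.058*bx
for n in("top","side"):
    d=dict(np.load(f"{n}3.npz")); P=[]
    for v in range(150,350):
        for u in range(180,480):
            if d["z_map"][v,u]>0:
                p=depth(d,u,v)-H; q=np.array([p@bx,p@by,p[2]])
                if abs(q[1])<.038 and -.05<q[0]<.02 and -.075<q[2]<.028: P.append(q)
    P=np.array(P)
    # robust: keep points near the plane, iterate
    best=P
    for k in range(8):
        c=best.mean(0); w,V=np.linalg.eigh(np.cov((best-c).T)); nn=V[:,0]
        best=P[abs((P-c)@nn)<[.02,.015,.01,.006,.004,.003,.003,.003][k]]
    nn=nn*np.sign(nn[2]); print(n,len(P),len(best),"normal",nn,"tilt",np.arctan2(-nn[0],nn[2]))
a,b=[dict(np.load(f"top{k}.npz")) for k in(0,3)]
def blob(d,lo,hi,x0,x1,y0,y1):
    h=cv2.cvtColor(d["pixels"],cv2.COLOR_RGB2HSV)[y0:y1,x0:x1]; m=cv2.inRange(h,lo,hi); M=cv2.moments(m,True); return M["m00"],M["m10"]/M["m00"]+x0,M["m01"]/M["m00"]+y0
for nm,lo,hi,bx_ in [("knob",(10,60,120),(28,255,255),(325,358,165,195)),("cap",(0,150,120),(6,255,255),(140,180,225,265)),("key",(0,0,0),(179,90,255),(210,270,164,190))]:
    print(nm,blob(a,lo,hi,*bx_),blob(b,lo,hi,*bx_))
cv2.imwrite("pics/top3full.png",b["pixels"][:,:,::-1])
from bench import telemetry
print(telemetry.get_state()["ft_force"],telemetry.get_state()["qd"])
E
```

```text
top 819 764 normal [-0.9474  0.0007  0.32  ] tilt 1.245033454509649
side 1170 1121 normal [-0.9473 -0.      0.3203] tilt 1.2447434722264217
knob (342.0, 341.19590643274853, 174.28947368421052) (341.0, 341.2375366568915, 174.22873900293254)
cap (101.0, 155.95049504950495, 242.59405940594058) (102.0, 156.00980392156862, 242.59803921568627)
key (402.0, 243.17412935323384, 176.4825870646766) (405.0, 243.33086419753087, 176.56296296296296)
[-0.2618 -0.2431 -0.3161] [-0.0016  0.0544 -0.0125  0.0078 -0.0032 -0.0001  0.0011]
```

View pics/top3full.png

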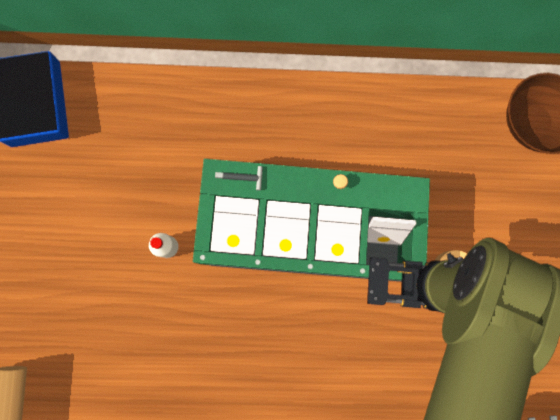

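Both views give a tilt of 1.245 rad. I let the arm settle for three rows, then hand in.

```bash
python3 -m creep '[{"fingers":0,"x":0,"y":0,"z":0,"twist":0},{"fingers":0,"x":0,"y":0,"z":0,"twist":0},{"fingers":0,"x":0,"y":0,"z":0,"twist":0}]'
python3 - <<'E'
from h import *
from bench import viewer,workorder
d=viewer.get_image("side");print([round(float(depth(d,300+i,270)[2]),3) for i in(0,20,40)])
print(workorder.close_job())
E
```

```text
time: 7.32
position: [0.4542, -0.2234, 0.2505]
tool_rot: [-1.168, 1.236, 1.171]
ft_force: [-0.2, -0.5, 0.2]
grip_width: 0.006
[0.087, 0.105, 0.144]
the job is handed in; nothing more can be done
None
```

I pressed the panels in order. Panels 1 to 3 were rigid, taking about 29–33 N without sinking. Panel 4, the rightmost, gave way, so I pushed it down and round with the closed fingertips and then backed the hand off. I handed the job in at about 7.5 s of the 51 s allowed; it reported no verdict.

**Last checks:**
- **Panel 4:** it stands by itself at a tilt of about 1.245 rad. The top and side depth maps agree on this.
- **Other panels:** in the top view, dots 1 to 3 are unmoved, so those panels look shut.
- **Bystanders:** the knob, bottle cap and key stayed within about 0.2 pixel of where they started. The bowl blank was mostly hidden by the arm in the last views, so I did not measure it again; nothing went near it.
- **Hand:** it is clear of everything, about 125 mm above the box top, with wrist force near zero.

No check failed or disagreed.

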